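# Hold the amber reference cell in the densitometer's light path

### The arm

A 6-joint arm with a two-finger parallel gripper is mounted at the origin on a cart in front of the work surface, level with it; the furniture and walls round the work are solid. World frame = base frame: x ahead of the robot, y to its left, z up, the work surface at z = 0. Lengths are in mm, angles in degrees, forces in N, time in s.
With the tool pointing down it reaches from about 350 to 850 mm from the base axis. Payload 8.1 kg.
Tool frame: the origin (TCP) lies midway between the tips of the shut fingers; the grasp point (between the pads) lies 19 mm behind it (hold_point_z is the distance from the TCP to the grasp point, in mm); z points along the fingers, y is the direction in which the jaws open and shut (so a half turn about z gives the same grasp; the last joint's range is limited). The gripper opens to 85 mm and grips with 20 to 120 N. Pads are 22 mm wide; open, the fingers measure 114 mm over their backs; the gripper's body (76 mm by 85 mm) begins 54 mm behind the grasp point. The pads swing forward as they close: fully open they stand 13 mm farther back than shut.
Start: joints at [-70.611, 7.471, 85.268, -0, 87.261, -4.893], TCP at [246.756, -546.916, 231.292] pointing down, gripper open.
Joint ranges: [-169.43, 169.43], [-51.17, 129.36], [1.28, 143.12], [-76.62, 256.62], [0, 156.53], [-152.29, 152.29]. Speed limits (degrees/s): [136.94, 136.94, 159.86, 180, 180, 180].

### API

Orientations are given as [roll, pitch, yaw] about the fixed x, y, z axes, in that order (R = Rz(yaw) Ry(pitch) Rx(roll)).
In Python, from bench import sense, snapshot, camera_params, hand_in, hold_point_z gives the robot as it stands.
- The arm moves only by the tool servo_tool, never from a script. Its argument "motion" is a list of rows, each a list of 7 numbers: the finger opening in mm, from 0 to 85.4, then the shift along the tool's x, y, z in mm, then the turn, a rotation vector about the tool's x, y, z in rad. A call has 1 to 10 rows; each row shifts and turns the pose as measured when the row begins, along the tool's axes as they then stand; what a row does not reach is not made up. A row lasts 1/10 s, in which the tool goes at most 50 mm and 8.59 degrees, less where a joint would pass 70% of its speed; a pose out of reach is approached as far as the arm can. A call with a gripper value outside its range is refused whole. The fingers move at their own pace and stop on an object; "force" is the grip in N (left out, the last holds). Time passes only in rows, so rows that do not move let the fingers close. It gives the time, the measured TCP pose, the force and the opening at its end, in the units of the state.
- sense(): the state, without advancing time (a new reading comes with each control period).
- snapshot(name): name is "scene" or "top"; returns the picture (384x512x3 uint8, blue, green, red); there is no depth.
- camera_params(name): a dict with "fx", "fy", "cx", "cy" (pixels), "R" (3x3) and "t" (3): a world point X has camera coordinates R X + t. Camera axes: x right, y down, z forward; pixel columns grow to the right and rows downward; lengths in mm; the calibration is good to about 2 mm. A picture is of the moment at which its call begins. camera_params takes no time and is no camera call.
- hand_in(): hands the job in, once; it reports no verdict.
The state is a dict: "time": time; "joint_pos": joint angles; "qd": joint speeds; "joint_efforts": joint torques, N m; "tool_pos": TCP position; "tcp_rot": TCP orientation; "ft_force": force on the tool from outside, world axes, zero at the start; "wrist_torque": the same for the moment, N m; "finger_gap": finger opening in mm.
Only numpy, scipy, OpenCV 4.12 (cv2) and the standard library are available. Lean on these libraries where they do the work, as an engineer would, in place of code of your own. Each camera call takes 0.05 s, during which the arm holds its last target. There are 200 camera calls.

### The job

Check the bench densitometer with the amber glass reference cell: first slide the red-tabbed shutter fully open, then take the amber cell (orange stopper) out of the rack, with the fingers on its frosted white faces only, never on the clear ones. Hold it still and upright midway between lamp and detector, without touching the instrument, with a clear face squarely towards the lamp and the light passing through the middle of the width of the lower half of the glass. Finish while still holding it there; leave the shutter open, and the other two cells and the things lying about where they are.

Things in the scene. Friction and masses are not known exactly. Their poses are not given: they have to be found in the camera images.
- densitometer: Fixed bench instrument, plate 100 (x) x 170 (y) x 12 mm; origin under its centre on the table. Two housings, 64 (x) x 50 (y) mm, rise to 75 mm: white lamp on +y (y 34 to 84), grey detector on -y (-34 to -84). The gap between is open to +x, -x and upwards. Light runs along y at x = 0, 50 mm up. The shutter blade (30 mm wide in x, 2 thick) slides before the lamp at y 29.5 to 31.5, up to z 83.
- light_path (a point): Middle of the light path, halfway between lamp and detector, 50 mm above the table; axes parallel to the densitometer's (y along the light, z up).
- shutter (a joint): Slide of the shutter in m: 0 = closed (blade before the lamp's lens), 0.036 = fully open, at its stop. It opens along the densitometer's -x (towards the robot), stays where it is left, takes about 1.5 N to move. It may start up to 6 mm open.
- shutter_tab (a point): Middle of the red upright tab on the shutter, over the lamp housing. Tab 14 (x) x 20 (y) mm, from 82 to 112 mm above the table; this point is 100 mm above the table. Moves with the shutter; axes parallel to the densitometer's. It can be pinched from above across its x sides and dragged.
- rack: Black rack, fixed to the table, 50 (x) x 160 (y) x 30 mm, origin at the centre of its underside. Three pockets 23 mm square and 20 mm deep (floor 10 mm above the table) in a row along its y at -50, 0 and +50 mm, each with one cell standing in it; which cell is where varies.
- amber_cell: The cell to use: solid amber glass, orange stopper, 20 x 20 x 80 mm (stopper 14 mm square, 7 mm higher), 65 to 130 g, upright in a rack pocket, 60 mm of glass above the rack. Origin at the centre of its underside, z up. Frosted white faces look along its +x and -x (20 mm apart, full height), clear amber faces along +y and -y. Its x lies along the rack's x within a few degrees.
- amber_cell_windows: The two clear faces of the amber cell: plates 16 mm wide, full height, on its +y and -y sides, set 2 mm back from the planes of the frosted faces, so pads flat on the frosted faces do not touch them. Origin and axes those of the amber cell. The fingers must not touch them.
- amber_window (a point): Point on the amber cell's middle axis, 22 mm above its underside, in the lower half of the glass, that the light should pass through; axes those of the cell.
- green_cell: Green glass cell with a green stopper. Same shape, size and axes as the amber cell; a bystander that stays in its pocket.
- blue_cell: Blue glass cell with a blue stopper. Same shape, size and axes as the amber cell; a bystander that stays in its pocket.
- pin_tin: Round metal tin, 67 mm across, 29 mm high, loose on the table; origin under its centre. A bystander.
- foam_block: Black block, 50 x 66 x 24 mm, loose on the table; origin under its centre. A bystander.
- steel_weight: Small steel block, 40 x 50 x 22 mm, loose on the table; origin under its centre. A bystander.

How it is judged (in metres and radians):
On the way, in this order (a step that is already met when the one before it is completed fails the run):
1. the shutter is slid fully open (value of joint shutter above 0.032 m), for 0.2 s.
2. the amber cell is lifted clear of the rack in the fingers, the shutter being open (z of amber_cell in the frame of rack above 0.035 m and contact force between the fingers and amber_cell above 1 N and value of joint shutter above 0.032 m), for 0.2 s.
At the end, for the whole second after the job is handed in: Shutter at least 32 mm open; fingers hold the amber cell, still, off everything else, upright within 0.12 rad, square within 0.15 rad; the light passes within 6 mm of its middle sideways, 12 mm along, 8 to 36 mm above its underside; other cells within 15 mm, things within 20 mm of their start (value of joint shutter above 0.032 m and contact force between the fingers and amber_cell above 1 N and x of amber_window in the frame of light_path between -0.006 and 0.006 m and y of amber_window in the frame of light_path between -0.012 and 0.012 m and z of amber_window in the frame of light_path between -0.014 and 0.014 m and angle between the y axis of amber_cell and the y axis of densitometer, either way round below 0.15 rad and angle between amber_cell's own z axis and vertical below 0.12 rad and contact force between amber_cell and densitometer below 0.2 N and linear speed of amber_cell below 0.01 m/s and distance of each of green_cell, blue_cell from where it was at the start of the episode below 0.015 m and distance of each of pin_tin, foam_block, steel_weight from where it was at the start of the episode below 0.02 m); the arm keeps its last pose, push and grip.
It fails at once if the fingers touch a clear face of the amber cell (contact force between the fingers and amber_cell_windows above 0.5 N).
It fails at once if the amber cell knocks against the densitometer (contact force between amber_cell and densitometer above 2 N).
It fails at once if another cell is moved or tipped (distance of any of green_cell, blue_cell from where it was at the start of the episode above 0.02 m or angle between any of green_cell, blue_cell's own z axis and vertical above 0.3 rad).
It fails at once if a thing lying about is shoved away (distance of any of pin_tin, foam_block, steel_weight from where it was at the start of the episode above 0.03 m).
It also fails if it takes over 45 s, if anything falls off the work surface, if the arm or the gripper's body presses on something with over 40 N, if the wrist force passes 120 N, or if a joint passes its speed limit or range.

## Working session

There is one attempt and no reset: what is moved stays moved. The work goes in short steps, Python scripts to look and compute and a tool call to move; the robot and the scene stay as the last step left them, time stands still between calls to the robot, and variables do not carry over. Pictures are saved under pics/ and viewed, about 8 in all and at most 12, crops included, and the job is handed in when it is done.

Besides the shell and the picture viewer there is one more tool, called after "Emit:" as a command line: name --pt "numbers of a row" for each row, then --argument value for the rest. servo_tool: Moves the arm, as the interface text tells. Its arguments: {"type":"object","properties":{"motion":{"type":"array"},"force":{"type":"number"}},"required":["motion"]}

```bash
mkdir -p pics; python3 - <<'E'
from bench import *
import cv2
for n in("scene","top"):
    cv2.imwrite(f"pics/{n}0.png",snapshot(n)); p=camera_params(n); print(n,p)
print(sense(),hold_point_z)
E
```

```text
scene {'fx': 363.9673632552908, 'fy': 363.9673632552908, 'cx': 251.92922118393892, 'cy': 191.56011698429901, 'R': array([[-0.87622096, -0.48180684, -0.00994927],
       [-0.20928885,  0.39905045, -0.89272443],
       [ 0.434091  , -0.78014159, -0.45049317]]), 't': array([420.79968636, 177.55800453, 762.52293894])}
top {'fx': 464.84293371848054, 'fy': 464.84293371848054, 'cx': 256.93914961650796, 'cy': 186.410467351082, 'R': array([[ 0.01242163, -0.99949539, -0.02923463],
       [-0.98092137, -0.00650776, -0.19429592],
       [ 0.19400763,  0.03109035, -0.98050723]]), 't': array([  -9.7825266 ,  492.16972839, 1225.9576046 ])}
{'time': 0.1, 'joint_pos': array([-7.06098562e+01,  7.51339483e+00,  8.53238170e+01,  1.02945980e-04,
        8.72619476e+01, -4.89415310e+00]), 'qd': array([-0.09433858,  0.03508975, -0.12052272,  0.09996064, -0.02305498,
       -0.00834567]), 'joint_efforts': array([ 9.89565087e-04, -5.70952427e+01, -5.01941979e+01, -1.64056860e-04,
        8.15874286e-03, -9.63761363e-05]), 'tool_pos': array([ 246.60078349, -546.42619206,  230.31463718]), 'tcp_rot': array([-1.79901211e+02, -8.56224809e-03,  2.42842845e+01]), 'ft_force': array([ 0.13779715, -0.35741636, -0.76558541]), 'wrist_torque': array([ 0.06518263,  0.01407139, -0.04767597]), 'finger_gap': 85.35411889111275} 18.700000000000003
```

View pics/top0.png

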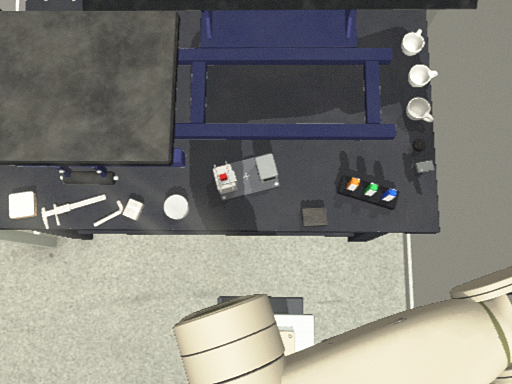

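View pics/scene0.png

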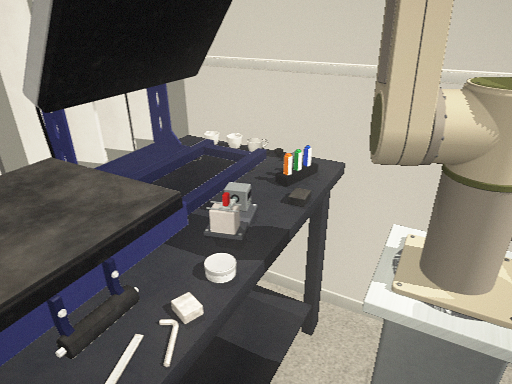

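The top view shows the densitometer near (246,176), with its red tab at (223,177). The rack is near (369,189), with amber at (352,184), green at (372,188) and blue at (390,195). I'll enlarge both areas.

```bash
python3 - <<'E'
import cv2,numpy as np
t=cv2.imread("pics/top0.png")
a=cv2.resize(t[145:210,200:290],None,fx=8,fy=8,interpolation=cv2.INTER_CUBIC)
cv2.imwrite("pics/c1.png",a)
b=cv2.resize(t[160:240,295:405],None,fx=7,fy=7,interpolation=cv2.INTER_CUBIC)
cv2.imwrite("pics/c2.png",b)
E
```

```text
(no output)
```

View pics/c1.png

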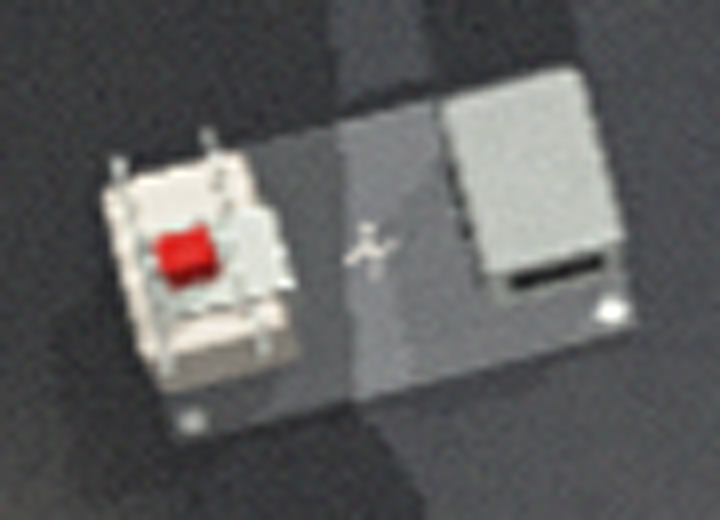

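View pics/c2.png

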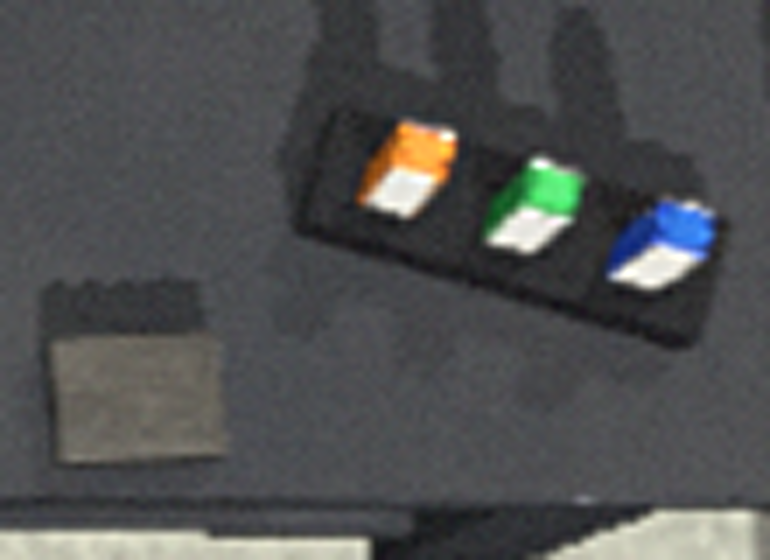

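The crops give the housing, plate and rack corners, the red tab and the amber cell clearly. I'll turn these into poses with a fit.

```bash
cat > h.py <<'E'
import numpy as np
from scipy.optimize import least_squares
from bench import *
P={n:camera_params(n) for n in("top","scene")}
def proj(X,n="top"):
    p=P[n]; c=np.atleast_2d(X)@p["R"].T+p["t"]; return c[:,:2]/c[:,2:]*[p["fx"],p["fy"]]+[p["cx"],p["cy"]]
def back(uv,z,n="top"):
    p=P[n]; d=p["R"].T@[(uv[0]-p["cx"])/p["fx"],(uv[1]-p["cy"])/p["fy"],1]; o=-p["R"].T@p["t"]
    return o+d*(z-o[2])/d[2]
def crop(uv,o,s): return (np.array(uv,float)+.5)/s-.5+o
def place(q,L):
    c,s=np.cos(q[2]),np.sin(q[2]); L=np.array(L,float); R=np.array([[c,-s,0],[s,c,0],[0,0,1]])
    return L@R.T+[q[0],q[1],0]
def fit(L,uv,q0):
    r=least_squares(lambda q:(proj(place(q,L))-uv).ravel(),q0,x_scale=[10,10,.1],loss="soft_l1")
    return r.x,(proj(place(r.x,L))-uv)
E
python3 - <<'E'
from h import *
np.set_printoptions(precision=2,suppress=True)
uv=crop([(445,100),(580,70),(622,240),(488,275),(105,190),(245,153),(635,325),(180,440)],[200,145],8)
L=[(32,-34,75),(32,-84,75),(-32,-84,75),(-32,-34,75),(32,84,75),(32,34,75),(-50,-85,12),(-50,85,12)]
q,r=fit(L,uv,[600,0,0]);print("dens",q[:2],np.degrees(q[2]));print(r)
th=q[2]
tt=back(crop((187,243),[200,145],8),112)
c,s=np.cos(th),np.sin(th); print("tab top",tt, "local",np.array([[c,s],[-s,c]])@(tt[:2]-q[:2]))
uv=crop([(335,108),(300,232),(690,345),(730,215)],[295,160],7)
L=[(25,80,30),(-25,80,30),(-25,-80,10),(25,-80,30)]
L[1]=(-25,80,15)
for z in(0,30):
    L[1]=(-25,80,z);L[2]=(-25,-80,z)
    qr,r=fit(L,uv,[580,-300,-.2]);print("rack",z,qr[:2],np.degrees(qr[2]));print(r)
for n,uvs in dict(amber=[(362,203),(403,217)],green=[(489,241),(528,254)],blue=[(612,277),(655,290)]).items():
    A,B=[back(crop(u,[295,160],7),30) for u in uvs]; d=B-A
    ang=np.arctan2(d[0],-d[1]); m=(A+B)/2; print(n,"facebottom",m,np.linalg.norm(d),np.degrees(ang)) 
for n,u in dict(amber=(428,148),green=(556,183),blue=(684,226)).items(): print(n,"stopper",back(crop(u,[295,160],7),95))
E
```

```text
dens [528.47  26.28] 15.165418259499205
[[-0.73 -0.04]
 [ 0.19 -0.87]
 [ 1.03  0.1 ]
 [-0.2   0.36]
 [-0.37 -0.45]
 [ 0.01 -0.42]
 [ 1.04  0.31]
 [-0.59  1.08]]
tab top [509.65  82.38 112.  ] local [-3.49 59.06]
rack 0 [ 485.58 -313.35] -15.456839396064638
[[ 0.4  -0.44]
 [-0.56  0.8 ]
 [-0.52  0.05]
 [ 0.68 -0.28]]
rack 30 [ 483.08 -310.53] -15.986144890858197
[[-0.45  0.2 ]
 [-0.07 -0.54]
 [ 1.15 -0.42]
 [-0.3   0.88]]
amber facebottom [ 488.63 -259.46   30.  ] 16.861863691768903 -19.080708496664833
green facebottom [ 473.96 -308.32   30.  ] 15.888889163230997 -18.653010900830385
blue facebottom [ 459.98 -356.49   30.  ] 17.25673170423962 -16.972909298946234
amber stopper [ 499.95 -266.05   95.  ]
green stopper [ 486.86 -313.28   95.  ]
blue stopper [ 470.83 -360.07   95.  ]
```

```bash
python3 - <<'E'
from h import *
np.set_printoptions(precision=1,suppress=True)
def tri(a,b):
    return least_squares(lambda X:np.r_[proj(X,"top")[0]-a,proj(X,"scene")[0]-b],[500,200,100.])
for a,b in [((178,163),(184,196)),((371,182),(297,152)),((223,173),(226,192))]:
    r=tri(a,b);print(r.x,r.fun)
E
```

```text
[533.9 195.6 150.1] [-0.5 -0.8  0.8  0.2]
[ 492.2 -308.4   90.5] [ 0.7  2.  -2.6 -0.5]
[510.   79.9 114.8] [ 0.8  1.6 -1.6 -0.4]
```

Emit:
servo_tool --pt "85 50 0 0 0 0 0" --pt "85 50 0 0 0 0 0"

```text
time: 0.3
tool_pos: [333.8, -507.4, 229.0]
tcp_rot: [-179.8, 0.1, 23.7]
ft_force: [1.2, -0.6, -0.0]
finger_gap: 84.8
```

Emit:
servo_tool --pt "85 26 -30 0 0 0 -0.14" --pt "85 30 -26 0 0 0 -0.14" --pt "85 34 -22 0 0 0 -0.14" --pt "85 36 -17 0 0 0 -0.14" --pt "85 38 -12 0 0 0 -0.14" --pt "85 40 -6 0 0 0 -0.14" --pt "85 40 -1 0 0 0 -0.14" --pt "85 40 5 0 0 0 -0.14" --pt "85 39 10 0 0 0 -0.14" --pt "85 37 16 0 0 0 -0.14"

```text
time: 1.3
tool_pos: [446.6, -105.4, 223.8]
tcp_rot: [-179.7, -0.7, 107.0]
ft_force: [0.3, -0.3, 0.3]
finger_gap: 84.8
```

```bash
cat > g.py <<'E'
# remaining move to target x y z yaw(deg) in tool axes
import sys
from h import *
from scipy.spatial.transform import Rotation as Rn
x,y,z,w=map(float,sys.argv[1:5]); s=sense()
R0=Rn.from_euler("xyz",s["tcp_rot"],degrees=True); R1=Rn.from_euler("xyz",[180,0,w],degrees=True)
np.set_printoptions(precision=3,suppress=True)
print(s["time"],s["tool_pos"],s["tcp_rot"],"F",s["ft_force"],"gap",s["finger_gap"])
print("move",R0.inv().apply(np.array([x,y,z])-s["tool_pos"]),"rot",(R0.inv()*R1).as_rotvec())
E
python3 g.py 510 82 200 105.2
```

```text
1.3 [ 446.556 -105.378  223.788] [-179.689   -0.715  106.97 ] F [ 0.282 -0.323  0.253] gap 84.84156579844756
move [160.394 115.509  25.163] rot [-0.006 -0.012  0.031]
```

Emit:
servo_tool --pt "85 36 26 6 -0.002 -0.004 0.01" --pt "85 36 26 6 -0.002 -0.004 0.01" --pt "85 36 26 6 -0.002 -0.004 0.01" --pt "85 36 26 6 0 0 0" --pt "60 14 10 10 0 0 0" --pt "50 0 0 0 0 0 0"

```text
time: 1.9
tool_pos: [511.9, 91.2, 188.0]
tcp_rot: [180.0, -0.0, 105.9]
ft_force: [0.3, 0.1, -0.2]
finger_gap: 58.4
```

```bash
python3 g.py 509.6 82.3 90 105.2; python3 - <<'E'
from h import *
import cv2
t=snapshot("top")[130:220,180:300]; s=snapshot("scene")[120:260,160:300]
cv2.imwrite("pics/m1.png",np.hstack([cv2.resize(t,None,fx=4,fy=4),cv2.resize(s,(300,360))]))
E
```

```text
1.9 [511.905  91.231 187.961] [179.99   -0.039 105.852] F [ 0.332  0.058 -0.173] gap 58.360752508612485
move [-8.028 -4.675 97.955] rot [ 0.    -0.001  0.011]
```

View pics/m1.png

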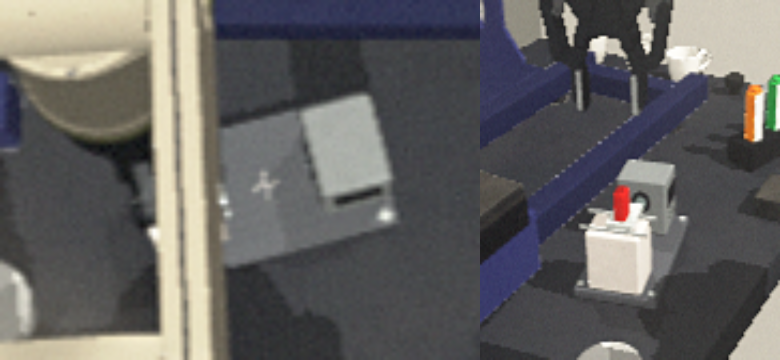

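The fingers are open straight above the red tab (scene half, about (622,203)), and the rails lie clear on either side. Next I go down.

Emit:
servo_tool --pt "50 -8 -5 20 0 0 0.011" --pt "50 0 0 25 0 0 0" --pt "50 0 0 20 0 0 0" --pt "50 0 0 15 0 0 0" --pt "50 0 0 8 0 0 0" --pt "50 0 0 4 0 0 0" --force 40

```text
time: 2.6
tool_pos: [511.9, 71.3, 99.9]
tcp_rot: [179.5, 0.2, 104.6]
ft_force: [-0.5, 0.4, -0.4]
finger_gap: 50.0
```

```bash
python3 g.py 509.6 82.3 90 105.2
```

```text
2.6 [511.95   71.332  99.868] [179.506   0.248 104.597] F [-0.481  0.366 -0.4  ] gap 50.02024142602593
move [11.249  0.405  9.823] rot [ 0.009  0.004 -0.011]
```

Emit:
servo_tool --pt "50 6 0 6 0.004 0.002 -0.005" --pt "50 3 0 3 0 0 0" --pt "50 0 0 0 0 0 0" --pt "50 0 0 0 0 0 0"

```text
time: 3.0
tool_pos: [510.7, 79.7, 92.2]
tcp_rot: [179.6, 0.2, 104.8]
ft_force: [1.0, -0.0, 0.7]
finger_gap: 49.9
```

```bash
python3 g.py 509.6 82.3 90 105.2
```

```text
3.0 [510.745  79.715  92.243] [179.608   0.165 104.821] F [ 1.008 -0.011  0.656] gap 49.8815406953752
move [ 2.799 -0.46   2.232] rot [ 0.007  0.003 -0.007]
```

Emit:
servo_tool --pt "0 2.5 0 2 0 0 0" --pt "0 0 0 0 0 0 0" --pt "0 0 0 0 0 0 0" --pt "0 0 0 0 0 0 0" --pt "0 0 0 0 0 0 0" --pt "0 0 0 0 0 0 0"

```text
time: 3.6
tool_pos: [510.8, 82.6, 91.3]
tcp_rot: [179.5, 0.2, 104.9]
ft_force: [0.1, -0.0, -0.5]
finger_gap: 12.8
```

Emit:
servo_tool --pt "0 0 -5 0 0 0 0" --pt "0 0 -6 0 0 0 0" --pt "0 0 -6 0 0 0 0" --pt "0 0 -6 0 0 0 0" --pt "0 0 -5 0 0 0 0" --pt "0 0 -3 0 0 0 0" --pt "0 0 0 0 0 0 0" --pt "0 0 0 0 0 0 0"

```text
time: 4.4
tool_pos: [478.4, 73.7, 91.3]
tcp_rot: [179.4, 0.2, 104.9]
ft_force: [2.0, 1.1, -0.6]
finger_gap: 13.3
```

Emit:
servo_tool --pt "0 0 -2 0 0 0 0" --pt "0 0 -2 0 0 0 0" --pt "0 0 -2 0 0 0 0" --pt "0 0 0 0 0 0 0"

```text
time: 4.8
tool_pos: [478.3, 73.7, 91.3]
tcp_rot: [178.7, 0.2, 104.9]
ft_force: [-1.5, -0.7, 2.1]
finger_gap: 12.7
```

Emit:
servo_tool --pt "45 0 0 0 0 0 0" --pt "45 0 0 0 0 0 0" --pt "45 0 0 0 0 0 0" --pt "45 0 0 -15 0.01 0 0" --pt "50 0 0 -35 0 0 0" --pt "60 0 0 -45 0 0 0" --pt "80 0 0 -30 0 0 0"

```text
time: 5.5
tool_pos: [471.4, 73.5, 213.5]
tcp_rot: [-179.9, 0.0, 104.8]
ft_force: [0.8, 0.6, 0.1]
finger_gap: 72.9
```

```bash
python3 g.py 499 -264 180 73
```

```text
5.5 [471.447  73.51  213.487] [-179.902    0.049  104.833] F [0.835 0.59  0.139] gap 72.89946879843728
move [-333.289  -59.709   33.873] rot [-0.001  0.001  0.556]
```

Emit:
servo_tool --pt "85 -41 -7 0 0 0 0.11" --pt "85 -42 -3 0 0 0 0.11" --pt "85 -42 2 0 0 0 0.11" --pt "85 -41 6 0 0 0 0.11" --pt "85 -40 11 0 0 0 0.11" --pt "85 -39 15 0 0 0 0" --pt "85 -35 14 0 0 0 0" --pt "85 -20 8 0 0 0 0" --pt "85 0 0 0 0 0 0" --pt "85 0 0 0 0 0 0"

```text
time: 6.5
tool_pos: [498.3, -246.4, 223.0]
tcp_rot: [179.3, -0.1, 72.2]
ft_force: [-0.4, -0.1, -0.5]
finger_gap: 85.1
```

```bash
python3 g.py 499 -264 165 73;python3 - <<'E'
from h import *
import cv2
t=snapshot("top")[130:230,190:410]; s=snapshot("scene")[110:250,190:350]
cv2.imwrite("pics/m2.png",np.vstack([cv2.resize(t,(660,300)),cv2.resize(s,(343,300)) if 0 else np.pad(cv2.resize(s,(343,300)),((0,0),(0,317),(0,0)))]))
E
```

```text
6.5 [ 498.306 -246.438  223.012] [179.296  -0.135  72.168] F [-0.446 -0.105 -0.453] gap 85.05805023415742
move [-16.642   5.325  58.043] rot [ 0.012 -0.002 -0.015]
```

View pics/m2.png

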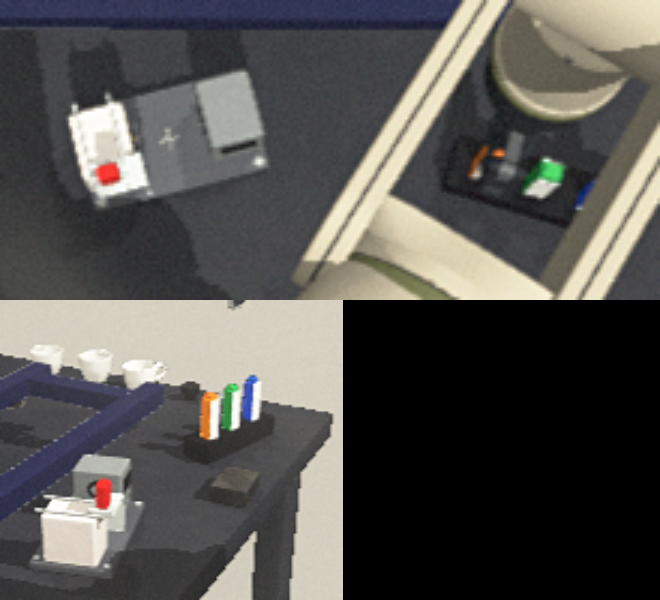

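The shutter tab now sits at the robot-side end (about (108,172)), so the shutter is open. The rack and cells are undisturbed and the gripper is over the amber cell.

Emit:
servo_tool --pt "85 -9 3 15 0.006 0 -0.01" --pt "85 -6 2 20 0.006 0 -0.01" --pt "85 -2 0 15 0 0 0" --pt "85 0 0 5 0 0 0" --pt "85 0 0 0 0 0 0" --pt "85 0 0 0 0 0 0"

```text
time: 7.2
tool_pos: [498.8, -260.2, 163.5]
tcp_rot: [-179.9, -0.2, 73.9]
ft_force: [0.1, 1.0, 0.4]
finger_gap: 85.2
```

```bash
python3 g.py 499 -264 56 73.5
```

```text
7.2 [ 498.831 -260.241  163.509] [-179.928   -0.164   73.852] F [0.062 1.043 0.384] gap 85.18548068868179
move [ -3.872   1.343 107.497] rot [-0.001 -0.003  0.006]
```

Emit:
servo_tool --pt "85 -3 1 10 0 0 0" --pt "85 -1 0 20 0 0 0" --pt "85 0 0 22 0 0 0" --pt "85 0 0 20 0 0 0" --pt "75 0 0 14 0 0 0" --pt "65 0 0 8 0 0 0" --pt "55 0 0 0 0 0 0" --pt "50 0 0 0 0 0 0" --pt "50 0 0 0 0 0 0"

```text
time: 8.1
tool_pos: [502.7, -266.9, 70.3]
tcp_rot: [179.5, 0.0, 73.9]
ft_force: [0.5, 0.6, -0.2]
finger_gap: 50.2
```

```bash
python3 g.py 499 -264 56 73.5;python3 - <<'E'
from h import *
import cv2
t=snapshot("top")[150:220,320:410]; s=snapshot("scene")[125:215,250:350]
cv2.imwrite("pics/m3.png",np.hstack([cv2.resize(t,(386,300)),cv2.resize(s,(400,360))[:300]]))
E
```

```text
8.1 [ 502.675 -266.921   70.262] [179.481   0.022  73.9  ] F [ 0.481  0.557 -0.194] gap 50.24424984942989
move [ 1.792 -4.47  14.222] rot [0.009 0.    0.007]
```

View pics/m3.png

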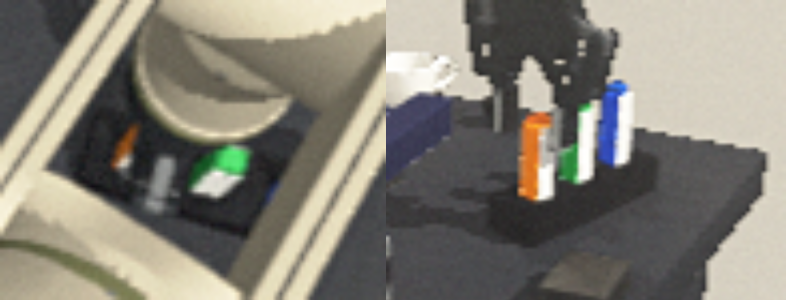

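The near finger stands in front of the amber cell's frosted face (scene half, about (548,135)) and the far finger stands behind it. The neighbouring cells are untouched. I'll correct the offset next.

Emit:
servo_tool --pt "50 1 -3 7 0.006 0 0.007" --pt "50 0 -1 5 0 0 0" --pt "50 0 0 0 0 0 0" --pt "50 0 0 0 0 0 0"

```text
time: 8.6
tool_pos: [499.9, -265.3, 58.8]
tcp_rot: [179.7, 0.1, 73.5]
ft_force: [-0.1, 0.0, -0.0]
finger_gap: 49.9
```

```bash
python3 g.py 499 -264 56 73.5
```

```text
8.6 [ 499.854 -265.311   58.793] [179.692   0.073  73.464] F [-0.14   0.043 -0.044] gap 49.86401173717251
move [ 1.017 -1.207  2.786] rot [ 0.005  0.001 -0.001]
```

Now I close gently.

Emit:
servo_tool --pt "30 1 -1 2 0.004 0 0" --pt "24 0 0 0 0 0 0" --pt "22 0 0 0 0 0 0" --pt "22 0 0 0 0 0 0" --pt "10 0 0 0 0 0 0" --pt "10 0 0 0 0 0 0" --pt "10 0 0 0 0 0 0" --force 30

```text
time: 9.3
tool_pos: [499.2, -264.0, 56.7]
tcp_rot: [179.9, 0.1, 73.5]
ft_force: [0.2, -0.2, -0.3]
finger_gap: 19.2
```

```bash
python3 g.py 499 -264 56 73.5
```

```text
9.3 [ 499.162 -263.959   56.68 ] [179.943   0.07   73.466] F [ 0.167 -0.167 -0.295] gap 19.17804458717115
move [-0.084 -0.144  0.68 ] rot [ 0.001  0.001 -0.001]
```

Emit:
servo_tool --pt "10 0 0 -6 0 0 0" --pt "10 0 0 -12 0 0 0" --pt "10 0 0 -18 0 0 0" --pt "10 0 0 -20 0 0 0" --pt "10 0 0 -22 0 0 0" --pt "10 0 0 -22 0 0 0" --pt "10 0 0 -20 0 0 0" --pt "10 0 0 -8 0 0 0" --pt "10 0 0 0 0 0 0" --pt "10 0 0 0 0 0 0"

```text
time: 10.3
tool_pos: [499.3, -263.9, 196.4]
tcp_rot: [179.7, 0.1, 73.5]
ft_force: [-0.1, -0.0, -1.2]
finger_gap: 19.8
```

```bash
python3 g.py 528.5 26.3 185 105;python3 - <<'E'
from h import *
import cv2
s=snapshot("scene")[60:220,220:380]
cv2.imwrite("pics/m4.png",cv2.resize(s,(560,560)))
E
```

```text
10.3 [ 499.318 -263.911  196.442] [179.737   0.131  73.466] F [-0.144 -0.001 -1.235] gap 19.786576598538073
move [286.541 -54.664  10.535] rot [ 0.004  0.003 -0.55 ]
```

View pics/m4.png

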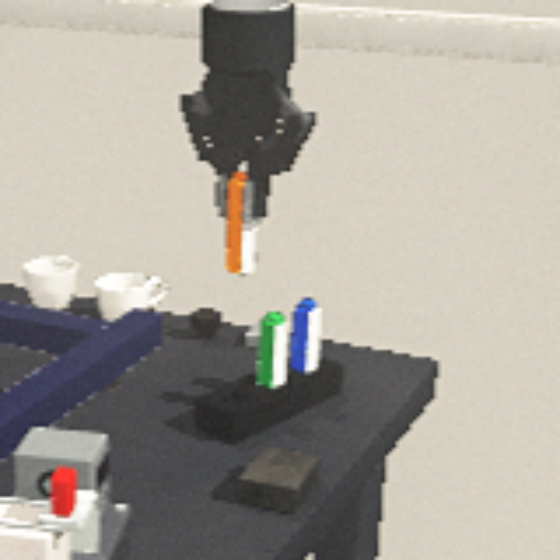

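The amber cell hangs upright in the fingers, gripped on its frosted faces. The green and blue cells are still in the rack.

Emit:
servo_tool --pt "10 20 -4 0 0 0 -0.11" --pt "10 35 -3 0 0 0 -0.11" --pt "10 35 1 0 0 0 -0.11" --pt "10 34 5 0 0 0 -0.11" --pt "10 34 9 0 0 0 -0.11" --pt "10 33 12 0 0 0 0" --pt "10 33 12 0 0 0 0" --pt "10 24 9 0 0 0 0" --pt "10 12 4 0 0 0 0" --pt "10 0 0 0 0 0 0"

```text
time: 11.35
tool_pos: [514.2, 14.1, 181.0]
tcp_rot: [-179.0, -0.4, 106.1]
ft_force: [0.2, -0.6, -0.5]
finger_gap: 19.3
```

Emit:
servo_tool --pt "10 0 0 0 0 0 0" --pt "10 0 0 0 0 0 0"

```text
time: 11.55
tool_pos: [513.6, 12.6, 179.9]
tcp_rot: [-178.9, -0.4, 106.1]
ft_force: [0.6, 0.4, -0.8]
finger_gap: 19.9
```

```bash
python3 g.py 528.5 26.3 185 105.2
```

```text
11.55 [513.62   12.595 179.871] [-178.926   -0.382  106.13 ] F [ 0.614  0.362 -0.795] gap 19.87282633051934
move [ 9.066 18.003 -5.407] rot [-0.019 -0.007  0.016]
```

Emit:
servo_tool --pt "10 5 9 0 -0.01 -0.004 0.008" --pt "10 3 6 0 -0.008 -0.003 0.008" --pt "10 1 2 0 0 0 0" --pt "10 0 0 0 0 0 0" --pt "10 0 0 0 0 0 0"

```text
time: 12.05
tool_pos: [529.3, 23.9, 179.7]
tcp_rot: [179.9, 0.1, 104.9]
ft_force: [-0.1, 1.0, -0.4]
finger_gap: 19.5
```

```bash
python3 g.py 528.5 26.3 74.5 105.2;python3 - <<'E'
from h import *
import cv2
t=snapshot("top")[140:220,190:310]; s=snapshot("scene")[110:250,180:300]
cv2.imwrite("pics/m5.png",np.hstack([cv2.resize(t,(420,280)),cv2.resize(s,(360,420))[100:380]]))
cv2.imwrite("pics/full5.png",snapshot("scene"))
E
```

```text
12.05 [529.274  23.865 179.744] [179.932   0.102 104.868] F [-0.062  1.002 -0.354] gap 19.495552730006057
move [  2.739  -0.247 105.239] rot [ 0.001  0.002 -0.006]
```

View pics/m5.png

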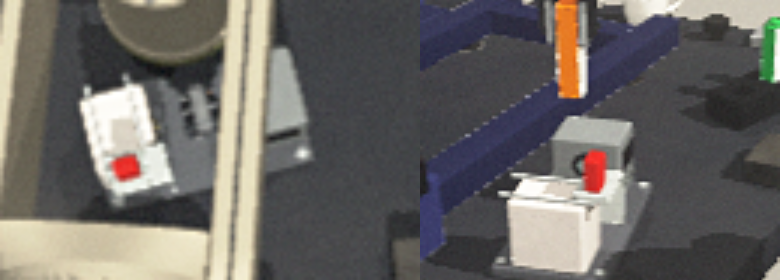

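The cell is upright above the gap between the two housings, and the shutter is still open. I descend in two stages.

Emit:
servo_tool --pt "10 2 0 6 0 0 0" --pt "10 1 0 10 0 0 0" --pt "10 0 0 12 0 0 0" --pt "10 0 0 8 0 0 0" --pt "10 0 0 4 0 0 0" --pt "10 0 0 0 0 0 0" --pt "10 0 0 0 0 0 0"

```text
time: 12.9
tool_pos: [526.9, 26.9, 134.3]
tcp_rot: [-179.9, 0.0, 104.9]
ft_force: [-0.3, 0.4, -0.7]
finger_gap: 19.4
```

```bash
python3 g.py 528.5 26.3 74.5 105.2
```

```text
12.9 [526.905  26.94  134.334] [-179.897    0.049  104.869] F [-0.252  0.38  -0.741] gap 19.402022470278737
move [-0.977  1.484 59.832] rot [-0.002  0.001 -0.006]
```

Emit:
servo_tool --pt "10 -0.5 1 6 0 0 0" --pt "10 -0.5 0.5 10 0 0 0" --pt "10 0 0 12 0 0 0" --pt "10 0 0 10 0 0 0" --pt "10 0 0 8 0 0 0" --pt "10 0 0 5 0 0 0" --pt "10 0 0 3 0 0 0" --pt "10 0 0 0 0 0 0" --pt "10 0 0 0 0 0 0"

```text
time: 13.8
tool_pos: [528.8, 26.2, 75.5]
tcp_rot: [-179.9, 0.1, 104.9]
ft_force: [0.5, -1.2, -1.0]
finger_gap: 19.8
```

```bash
python3 g.py 528.5 26.3 74.5 105.2;python3 - <<'E'
from h import *
import cv2
t=snapshot("top")[145:210,200:290]; s=snapshot("scene")[170:245,190:270]
cv2.imwrite("pics/m6.png",np.hstack([cv2.resize(t,(415,300)),cv2.resize(s,(384,360))[:300]]))
E
```

```text
13.8 [528.815  26.155  75.517] [-179.901    0.051  104.863] F [ 0.51  -1.193 -1.028] gap 19.779656856000447
move [ 0.222 -0.265  1.017] rot [-0.002  0.001 -0.006]
```

View pics/m6.png

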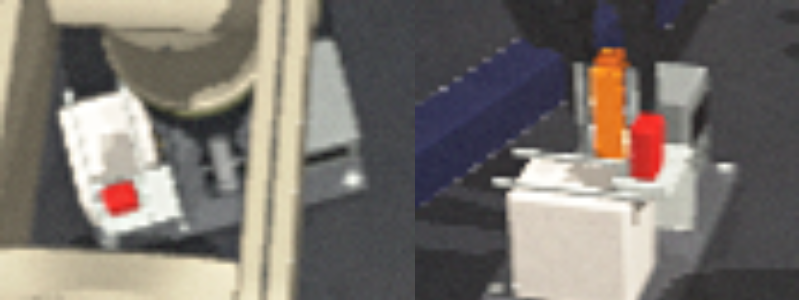

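```bash
python3 - <<'E'
from h import *
print(proj([[528.8,26.2,115.8],[528.8,26.2,108.8]],"scene"), "obs stopper top centre ~",(230.3,181.5))
s=sense(); print(s["time"],s["tool_pos"],s["tcp_rot"],s["ft_force"],s["finger_gap"],abs(s["qd"]).max())
E
```

```text
[[229.63452259 181.25370791]
 [229.73819914 183.75415928]] obs stopper top centre ~ (230.3, 181.5)
13.9 [528.96387622  26.16483786  75.76763576] [-1.79925168e+02  5.81359657e-02  1.04867233e+02] [-0.10451238  1.47260903 -0.50171534] 19.635394583806935 0.10831710031940169
```

Emit:
servo_tool --pt "10 0 0 0 0 0 0" --pt "10 0 0 0 0 0 0" --pt "10 0 0 0 0 0 0"

```text
time: 14.2
tool_pos: [529.9, 26.1, 77.0]
tcp_rot: [180.0, 0.1, 104.9]
ft_force: [0.4, -0.0, -0.2]
finger_gap: 19.8
```

The hold is drifting by about 1 mm through re-targeting, so I make a small correction and check that it is still.

Emit:
servo_tool --pt "10 0 -1.5 2.5 0 0 0"

```text
time: 14.3
tool_pos: [528.9, 25.7, 75.0]
tcp_rot: [179.9, 0.1, 104.9]
ft_force: [0.3, -0.7, -1.2]
finger_gap: 19.5
```

```bash
python3 - <<'E'
from h import *
for i in range(4):
    snapshot("top");s=sense(); print(s["time"],s["tool_pos"].round(2),s["tcp_rot"].round(2),s["ft_force"].round(2),round(s["finger_gap"],1))
E
```

```text
14.35 [528.23  25.66  74.21] [1.7996e+02 1.0000e-01 1.0486e+02] [ 0.14 -0.76 -0.97] 19.4
14.4 [528.03  25.71  74.11] [1.7999e+02 9.0000e-02 1.0487e+02] [-0.17  0.17 -1.08] 19.9
14.45 [528.07  25.72  74.17] [1.7999e+02 8.0000e-02 1.0486e+02] [-0.55  0.29 -0.29] 19.5
14.5 [528.19  25.73  74.27] [1.7998e+02 9.0000e-02 1.0486e+02] [-0.2   0.1  -0.83] 19.2
```

```bash
python3 - <<'E'
from h import *
for i in range(4): snapshot("top")
s=sense(); print(s["time"],s["tool_pos"].round(2),s["ft_force"].round(2),s["finger_gap"])
print(hand_in())
E
```

```text
14.7 [528.43  25.76  74.47] [ 0.01  0.12 -1.4 ] 19.281028499114015
the job is handed in; nothing more can be done
None
```

I slid the shutter open to its stop and lifted the amber cell out by its frosted faces. I handed the job in at 14.7 s with the cell held upright in the light path.

**Final checks:**
- **Position:** By my measurements the light passes within about 1 mm of the cell's middle, about 22 mm above its underside. The cell is square to the light to within about 0.5°, going by the gripper. The camera calibration is only good to about 2 mm.
- **Hold:** The finger opening read 19.3 mm on the 20 mm cell. The wrist force was about 1.4 N, roughly the weight of the cell, so there was no sign of contact with the instrument.
- **Shutter:** It stopped hard when dragged. The tab position there works out at 36 mm open, and the last view still shows it open.
- **Slip:** The stopper appeared in the scene camera within 1 pixel of where I predicted, so the cell had not slipped in the fingers.
- **Bystanders:** The green and blue cells looked undisturbed in the views after the lift. I did not take a final measurement of the cells, tin, foam block or weight.

**Disagreements:** While held, the arm drifted by 1–2 mm. I corrected that once, and it was moving less than 0.5 mm over the last 0.3 s before I handed in. The two cameras disagreed by about 5 mm on the green cell's position, so I relied on the top view and the known rack and shutter dimensions.

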